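# Weigh a voice coil on a two-pan balance

## Robot

A 6-joint arm with a two-finger parallel gripper is mounted at the origin on the work surface. World frame = base frame: x ahead of the robot, y to its left, z up, the work surface at z = 0. Lengths are in m, angles in degrees, forces in N, time in s.
With the tool pointing down it reaches from about 0.4 to 0.825 m from the base axis. Payload 7 kg.
Tool frame: the origin (TCP) lies midway between the tips of the shut fingers; the grasp point (between the pads) lies 19 mm behind it; z points along the fingers, y is the direction in which the jaws open and shut (so a half turn about z gives the same grasp; the last joint's range is limited). The gripper opens to 88 mm and grips with 3 to 60 N. Pads are 19 mm wide; open, the fingers measure 130 mm over their backs; the gripper's body (78 mm by 193 mm) begins 47 mm behind the grasp point.
Start: joints at [91.908, 20.546, 0.682, 0, -70.136, -16.507], TCP at [0.17, 0.653, 0.227] pointing down, gripper open.
Joint ranges: [-176.03, 176.03], [-82.01, 121.73], [-58.28, 71.71], [-173.87, 95.51], [-174.79, -0.11], [-173.66, 173.66]. Speed limits (degrees/s): [136.94, 136.94, 172.46, 180, 180, 180].

## Interface

Orientations are given as [roll, pitch, yaw] about the fixed x, y, z axes, in that order (R = Rz(yaw) Ry(pitch) Rx(roll)).
In Python, from plant import ctrl, snapshot gives the robot as it stands.
- The arm moves only by the shell command python3 -m pendant 'ROWS'. ROWS is JSON, a list of rows, each a list of 7 numbers: the shift along the tool's x, y, z in m, then the turn, a rotation vector about the tool's x, y, z in rad, then the opening, from -1 (shut) to 1 (fully open), so that 0 is half open. In form: [[x, y, z, ax, ay, az, jaw], ...]. A call has 1 to 12 rows; each row is the pose to reach, as a shift and turn from the pose commanded when the call began, along the tool's axes at that moment; what a row does not reach only later rows make up. A row lasts 1/8 s, in which the tool goes at most 62.5 mm and 10.7 degrees, less where a joint would pass 70% of its speed; a pose out of reach is approached as far as the arm can. A call with a gripper value outside its range is refused whole. The fingers move at their own pace and stop on an object; the grip force is fixed at half the most. Time passes only in rows, so rows that repeat a pose let the fingers close. It gives the time, the measured TCP pose, the force and the opening at its end, in the units of the state.
- ctrl.get_obs(): the state, without advancing time (a new reading comes with each control period).
- snapshot(name): name is "scene" or "top" or "wrist"; returns a dict with "image" (420x560x3 uint8, blue, green, red), "mtx" (3x3 intrinsics, pixels), "eye" and "attitude" of the camera in the world; the wrist camera has in their place "tool_from_camera" (4x4, takes a point from camera to tool coordinates, whose origin is the TCP and whose axes are the flange's). Camera axes: x right, y up, looking along -z (the intrinsics and any distortion apply to the point x, -y, -z); pixel columns grow to the right and rows downward; lengths in m; the calibration is good to about 2 mm. A picture is of the moment at which its call begins: read the wrist's pose just before it. There is no depth.
- ctrl.close_job(): hands the job in, once; it reports no verdict.
The state is a dict: "clock": time; "joint_pos": joint angles; "qvel": joint speeds; "tau": joint torques, N m; "tool_pos": TCP position; "orientation": TCP orientation; "force": force on the tool from outside, world axes, zero at the start; "moment": the same for the moment, N m; "opening": finger opening in m.
Only numpy, scipy, OpenCV 4.12 (cv2) and the standard library are available. Lean on these libraries where they do the work, as an engineer would, in place of code of your own. Each camera call takes 0.05 s, during which the arm holds its last target.

## Task

The big voice coil standing on the balance ought to weigh 700 g. Check it: stand the blue 500 g weight and the yellow 200 g weight upright on the empty pan, setting them down rather than dropping them, so that the beam comes level, and let go. The red 100 g weight is not needed.

Things in the scene. Friction and masses are not known exactly. Their poses are not given: they have to be found in the camera images.
- beam (a joint): Tilt (rad) of the balance's dark beam. 0 = level; negative = empty pan high. Stops at -0.16 and +0.16. Starts at -0.16 under the 700 g coil (white tube, copper winding at its foot, 110 mm across, 85 mm high) on the other pan, stays there with one weight on, and swings level within 2 s once both are on. Turns freely, soft centring spring (0.6 N m/rad); pans 120 mm either side of the pivot.
- pan: The EMPTY pan of the grey balance: flat rimless aluminium disc, 140 mm across, 4 mm thick; always level, sinks 19 mm from its high start (top 130 mm above the table) to level beam (111 mm). Origin on its axis 36 mm BELOW its top face; z up, y level along the beam to the coil pan's centre 240 mm away, x across the beam. Nothing stands higher than it within 150 mm of its centre.
- weight_500: Blue painted 500 g weight standing on the table: upright cylinder 40 mm across, 45 mm high, with a small blue knob on top, 57 mm high in all. Origin at the centre of its underside, z up. Three weights (blue, yellow, red) stand in one group in any order, their centres at least 75 mm apart.
- weight_200: Yellow painted 200 g weight standing on the table: upright cylinder 30 mm across, 34 mm high, with a small yellow knob on top, 46 mm high in all. Origin at the centre of its underside, z up. The similar, still smaller red weight (100 g, 24 mm across) is a bystander.
There are look-alikes about, which are no part of the job. There is more than one size of the weight_500; the one meant has the size given above.

How it is judged:
By the outcome, as a careful person would: the job done as asked, in the order asked, and still so for the second after the job is handed in, with the robot touching nothing.
It also fails if it takes over 61 s, if anything falls off the work surface, if the arm or the gripper's body presses on something with over 40 N, if the wrist force passes 120 N, or if a joint passes its speed limit or range.

## Working session

There is one attempt and no reset: what is moved stays moved. The work goes in short steps, Python scripts to look and compute and a shell command to move; the robot and the scene stay as the last step left them, time stands still between calls to the robot, and variables do not carry over. Pictures are saved under pics/ and viewed, and the job is handed in when it is done.

```bash
ls; mkdir -p pics; python3 - <<'E'
from plant import ctrl, snapshot
import cv2
print(ctrl.get_obs())
for n in ["scene","top","wrist"]:
    s=snapshot(n); cv2.imwrite(f"pics/a_{n}.png",s["image"])
    print(n,{k:v for k,v in s.items() if k!="image"})
E
```

```text
pics
{'clock': 0.0, 'joint_pos': array([ 9.19093388e+01,  2.05915240e+01,  6.34609194e-01, -1.99697261e-02,
       -7.01350485e+01, -1.65077937e+01]), 'qvel': array([-0.07170894,  0.03514807,  0.00825141, -0.02742505, -0.02238366,
       -0.02621392]), 'tau': array([ 3.16430132e-04, -5.82714593e+01,  2.93050826e+01,  6.99717432e+00,
        7.11073910e-03, -1.48600216e-04]), 'tool_pos': array([0.17002232, 0.65274287, 0.2256285 ]), 'orientation': array([ 1.79906493e+02, -8.13445510e-03, -1.46052491e+01]), 'force': array([ 0.28211155,  0.74937945, -0.08971205]), 'moment': array([ 0.00263762, -0.01432143, -0.06215757]), 'opening': 0.08719801659051843}
scene {'mtx': array([[528.40580206,   0.        , 272.97508678],
       [  0.        , 528.40580206, 203.55831867],
       [  0.        ,   0.        ,   1.        ]]), 'eye': array([ 1.4261552 , -0.14831898,  0.7159373 ]), 'attitude': array([5.36423002e+01, 1.00437856e-02, 8.56370826e+01])}
top {'mtx': array([[450.82212206,   0.        , 278.98082479],
       [  0.        , 450.82212206, 205.7614932 ],
       [  0.        ,   0.        ,   1.        ]]), 'eye': array([ 0.44589808, -0.11023567,  0.92513175]), 'attitude': array([  4.62654833,   0.13810763, -89.05108836])}
wrist {'mtx': array([[375.97651415,   0.        , 279.58386109],
       [  0.        , 375.97651415, 201.61803967],
       [  0.        ,   0.        ,   1.        ]]), 'tool_from_camera': array([[ 5.44545076e-04,  9.56538666e-01,  2.91605014e-01,
         8.03079325e-02],
       [ 9.99999588e-01, -3.09057085e-04, -8.53619752e-04,
         6.21595523e-04],
       [-7.26397703e-04,  2.91605359e-01, -9.56538440e-01,
        -1.58994128e-01],
       [ 0.00000000e+00,  0.00000000e+00,  0.00000000e+00,
         1.00000000e+00]])}
```

View pics/a_scene.png

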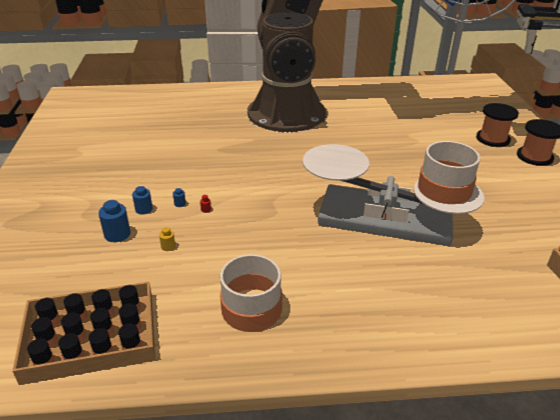

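View pics/a_top.png

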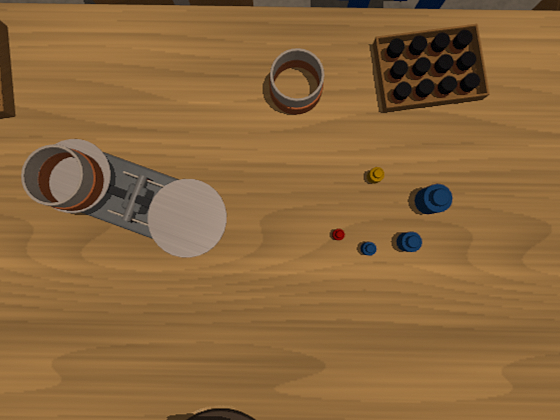

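View pics/a_wrist.png

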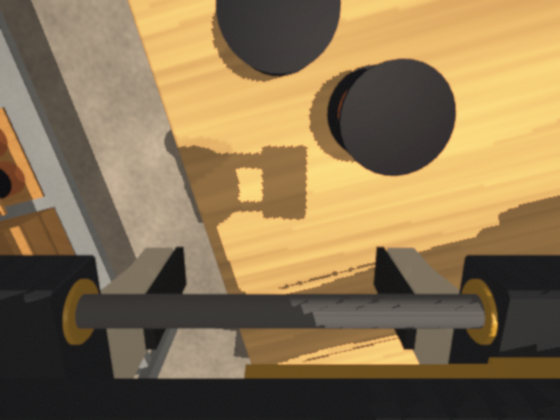

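```bash
cat > h.py <<'E'
import numpy as np, cv2
from scipy.spatial.transform import Rotation as R
from plant import ctrl, snapshot
def cam(n):
    o=ctrl.get_obs(); s=snapshot(n)
    if n=="wrist":
        Rt=R.from_euler('xyz',o["orientation"],degrees=True).as_matrix(); T=s["tool_from_camera"]
        s["R"]=Rt@T[:3,:3]; s["p"]=o["tool_pos"]+Rt@T[:3,3]
    else:
        s["R"]=R.from_euler('xyz',s["attitude"],degrees=True).as_matrix(); s["p"]=s["eye"]
    return s
def ray(s,u,v):
    K=s["mtx"]; d=np.array([(u-K[0,2])/K[0,0],-(v-K[1,2])/K[1,1],-1.]); return s["R"]@d
def at(s,u,v,z):
    d=ray(s,u,v); return s["p"]+d*(z-s["p"][2])/d[2]
def proj(s,P):
    c=s["R"].T@(np.asarray(P)-s["p"]); K=s["mtx"]; return np.array([K[0,2]+K[0,0]*c[0]/-c[2],K[1,2]-K[1,1]*c[1]/-c[2]])
def crop(s,u,v,w,h,k,f):
    im=s["image"][max(0,v-h):v+h,max(0,u-w):u+w]; cv2.imwrite(f,cv2.resize(im,None,fx=k,fy=k,interpolation=cv2.INTER_CUBIC))
E
python3 - <<'E'
from h import *
s=cam("top")
crop(s,395,215,65,50,6,"pics/b1.png"); crop(s,187,217,50,50,6,"pics/b2.png")
s2=cam("scene"); crop(s2,155,210,75,50,5,"pics/b3.png")
E
```

```text
(no output)
```

View pics/b1.png

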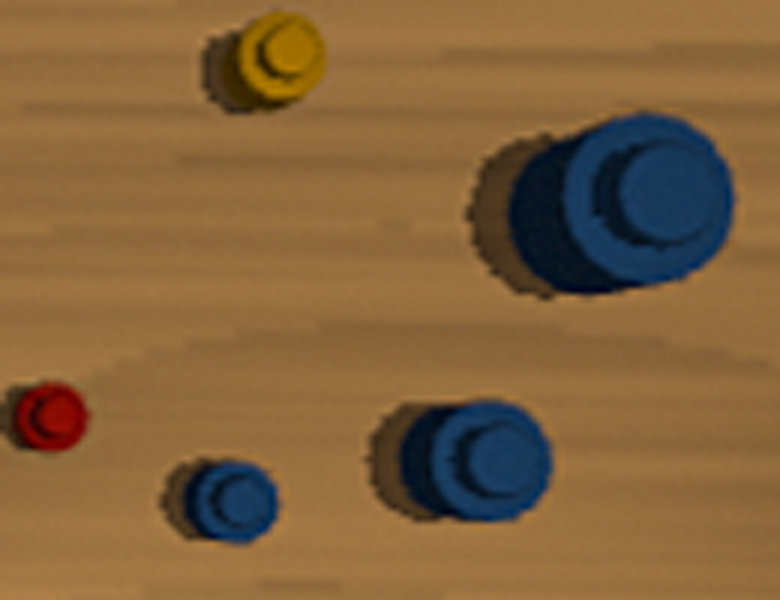

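View pics/b2.png

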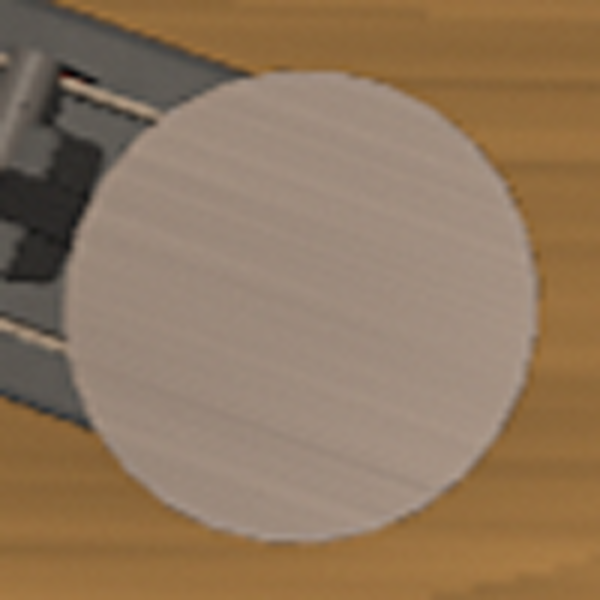

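View pics/b3.png

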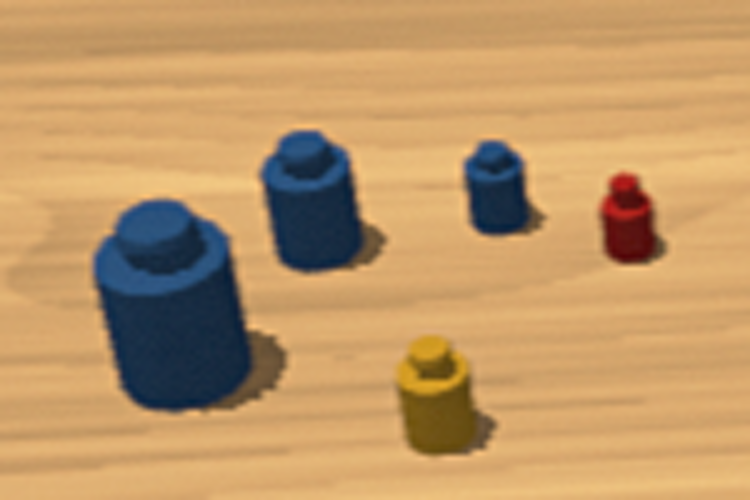

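```bash
python3 - <<'E'
from h import *
s=cam("top"); f=lambda x,y:(330+x/6-.42,165+y/6-.42)
for n,x,y,d,z in [("b500",491,461,119,.045),("yel",281,58,88,.034),("big",649,199,168,.085),("small",232,502,92,.036),("red",51,417,74,.03)]:
    u,v=f(x,y); P=at(s,u,v,z); D=d/6/450.8*(s["p"][2]-z); print(n,P.round(4),"diam",round(D,4),"r,az",np.hypot(*P[:2]).round(3),np.degrees(np.arctan2(P[1],P[0])).round(1))
u,v=137+301/6-.42,167+306/6-.42
print("pan",at(s,u,v,.130), 472/6/450.8*.795)
# coil pan centre approx
print("coilpan", at(s,67,175,.09))
s=cam("scene"); 
for n,x,y,z in [("b500",308,165,.045),("yel",433,366,.034),("red",628,203,.03),("big",164,248,.085),("bigtopknob",157,222,.1)]:
    print(n,at(s,80+x/5-.4,160+y/5-.4,z).round(4))
print("pan",at(s,336,162,.130))
E
```

```text
b500 [ 0.4517 -0.3656  0.045 ] diam 0.0387 r,az 0.581 -39.0
yel [ 0.5842 -0.3     0.034 ] diam 0.029 r,az 0.657 -27.2
big [ 0.5337 -0.4038  0.085 ] diam 0.0522 r,az 0.669 -37.1
small [ 0.437  -0.2835  0.036 ] diam 0.0302 r,az 0.521 -33.0
red [ 0.4639 -0.2249  0.03  ] diam 0.0245 r,az 0.516 -25.9
pan [0.48659223 0.05532208 0.13      ] 0.13873114463176578
coilpan [0.56468183 0.29041334 0.09      ]
b500 [ 0.4546 -0.3656  0.045 ]
yel [ 0.5855 -0.3011  0.034 ]
red [ 0.4731 -0.2259  0.03  ]
big [ 0.566  -0.4026  0.085 ]
bigtopknob [ 0.569  -0.4021  0.1   ]
pan [0.49616972 0.05489944 0.13      ]
```

Candidates for the blue 500 g (top view): (434,198) ≈ 55 mm, too big. (369,248) ≈ 30 mm, too small. (409,242) ≈ 39 mm matches 40 mm, so I take that one. Yellow is the only one, at (377,175); red at (338,234) is the bystander. The crops confirm this. The empty pan is the disc at (187,217).

```bash
cat >> h.py <<'E'
def go(p,yaw,cur=None):
    o=ctrl.get_obs(); q=np.array(o["tool_pos"]); Rt=R.from_euler('xyz',o["orientation"],degrees=True)
    Rg=R.from_euler('xyz',[180,0,yaw],degrees=True)
    print("to",p,yaw,"shift",(Rt.inv().apply(np.array(p)-q)).round(4),"turn",(Rt.inv()*Rg).as_rotvec().round(3))
E
python3 - <<'E'
from h import *
go([.5,.1,.33],-40); go([.46,-.30,.27],-40); 
E
```

```text
to [0.5, 0.1, 0.33] -40 shift [ 0.4587  0.4521 -0.1035] turn [ 0.    -0.     0.443]
to [0.46, -0.3, 0.27] -40 shift [ 0.5208  0.8493 -0.0433] turn [ 0.    -0.     0.443]
```

```bash
python3 -m pendant '[[0.02,0.02,-0.05,0,0,0.1,1],[0.06,0.06,-0.09,0,0,0.2,1],[0.459,0.452,-0.104,0,0,0.443,1],[0.459,0.452,-0.104,0,0,0.443,1],[0.459,0.452,-0.104,0,0,0.443,1],[0.459,0.452,-0.104,0,0,0.443,1],[0.459,0.452,-0.104,0,0,0.443,1],[0.459,0.452,-0.104,0,0,0.443,1],[0.459,0.452,-0.104,0,0,0.443,1],[0.459,0.452,-0.104,0,0,0.443,1],[0.459,0.452,-0.104,0,0,0.443,1],[0.459,0.452,-0.104,0,0,0.443,1]]'
python3 - <<'E'
from h import *
print(ctrl.get_obs()["clock"],ctrl.get_obs()["joint_pos"].round(1))
a=-np.radians(40)
# stand back along tool x so that wrist camera sees the weights
go([.4,-.28,.25],-40)
go([.453,-.366,.16],-40)
E
```

```text
clock: 1.85
tool_pos: [0.5016, 0.0966, 0.3305]
orientation: [180.0, -0.0, -40.3]
force: [-0.4, 0.2, 0.2]
opening: 0.0878
1.85 [ 33.    1.8  -9.6   0.  -78.6  16.7]
to [0.4, -0.28, 0.25] -40 shift [0.166  0.3529 0.0807] turn [ 0.001 -0.    -0.005]
to [0.453, -0.366, 0.16] -40 shift [0.2621 0.3842 0.1708] turn [ 0.001 -0.    -0.005]
```

```bash
python3 -m pendant '[[0.262,0.384,0.13,0,0,0,1],[0.262,0.384,0.13,0,0,0,1],[0.262,0.384,0.13,0,0,0,1],[0.262,0.384,0.13,0,0,0,1],[0.262,0.384,0.13,0,0,0,1],[0.262,0.384,0.13,0,0,0,1],[0.262,0.384,0.13,0,0,0,1],[0.262,0.384,0.13,0,0,0,1],[0.262,0.384,0.13,0,0,0,1],[0.262,0.384,0.13,0,0,0,1]]'
python3 - <<'E'
from h import *
s=cam("wrist"); cv2.imwrite("pics/c.png",s["image"])
print(proj(s,[.453,-.3656,.045]),proj(s,[.5848,-.3005,.034]))
E
```

```text
clock: 3.1
tool_pos: [0.4546, -0.362, 0.2005]
orientation: [-180.0, 0.0, -40.0]
force: [0.5, 1.1, 0.4]
opening: 0.0874
[283.6822043 183.3331314] [124.2919347 111.9948625]
```

View pics/c.png

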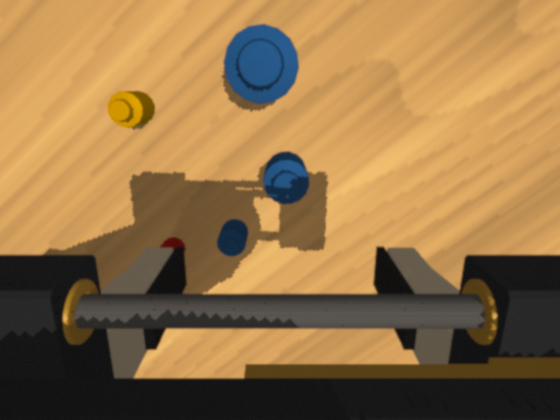

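```bash
python3 - <<'E'
import cv2
im=cv2.imread("pics/c.png")[135:215,230:340]; cv2.imwrite("pics/c2.png",cv2.resize(im,None,fx=7,fy=7,interpolation=cv2.INTER_CUBIC))
im=cv2.imread("pics/c.png")[80:140,90:170]; cv2.imwrite("pics/c3.png",cv2.resize(im,None,fx=7,fy=7,interpolation=cv2.INTER_CUBIC))
E
```

```text
(no output)
```

View pics/c2.png

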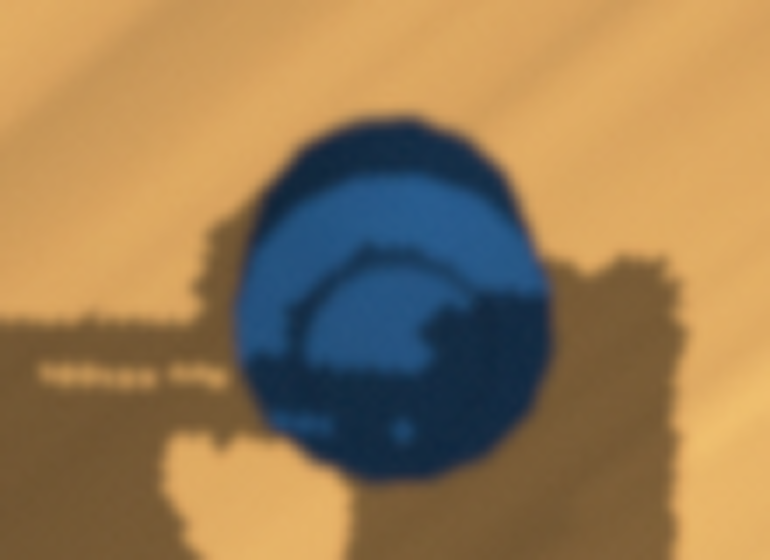

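View pics/c3.png

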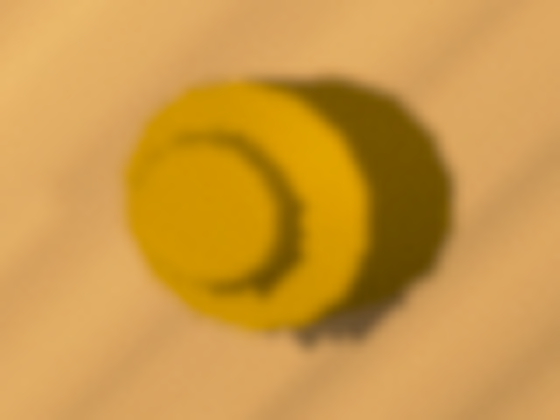

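```bash
python3 - <<'E'
from h import *
s=cam("wrist")
b=at(s,285.9,181.3,.045); y=at(s,125,108.7,.034); print(b,y, s["p"])
o=ctrl.get_obs(); print(o["tool_pos"])
b=(b+[.453,-.3656,.045])/2; go([b[0],b[1],.008],-40); go([b[0],b[1],.06],-40)
E
```

```text
[ 0.45349968 -0.36788737  0.045     ] [ 0.58676419 -0.30238654  0.034     ] [ 0.5164285  -0.41340525  0.3599751 ]
[ 0.45504305 -0.36146391  0.20116974]
to [np.float64(0.4532498384421325), np.float64(-0.3667436866582895), 0.008] -40 shift [0.0018 0.0053 0.1932] turn [-0.    -0.001  0.002]
to [np.float64(0.4532498384421325), np.float64(-0.3667436866582895), 0.06] -40 shift [0.0019 0.0053 0.1412] turn [-0.    -0.001  0.002]
```

```bash
python3 -m pendant '[[0.002,0.005,0.06,0,0,0,1],[0.002,0.005,0.12,0,0,0,1],[0.002,0.005,0.16,0,0,0,1],[0.002,0.005,0.18,0,0,0,1],[0.002,0.005,0.192,0,0,0,1],[0.002,0.005,0.192,0,0,0,1],[0.002,0.005,0.192,0,0,0,1]]'
python3 - <<'E'
from h import *
s=cam("wrist"); cv2.imwrite("pics/d.png",s["image"]); print(ctrl.get_obs()["tool_pos"])
E
```

```text
clock: 4.08
tool_pos: [0.4538, -0.3677, 0.0098]
orientation: [-180.0, -0.1, -39.9]
force: [-0.6, -0.1, -0.0]
opening: 0.0874
[ 0.45364928 -0.36778221  0.00984007]
```

View pics/d.png

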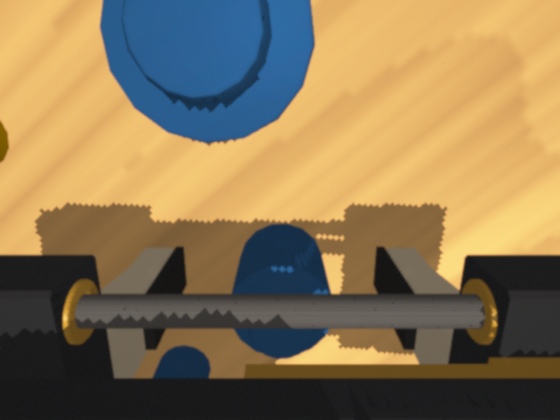

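The blue weight sits centred between the fingers at about (282,290), and the neighbours are clear. I'm closing on it now.

```bash
python3 -m pendant '[[0,0,0,0,0,0,-1],[0,0,0,0,0,0,-1],[0,0,0,0,0,0,-1],[0,0,0,0,0,0,-1],[0,0,0,0,0,0,-1],[0,0,0,0,0,0,-1],[0,0,0,0,0,0,-1],[0,0,0,0,0,0,-1]]'
python3 - <<'E'
from h import *
print(ctrl.get_obs()["tool_pos"]);go([.482,.084,.25],-40)
E
```

```text
clock: 5.12
tool_pos: [0.4527, -0.3676, 0.0085]
orientation: [180.0, 0.0, -40.0]
force: [-0.7, 0.2, 1.3]
opening: 0.0391
[ 0.45270863 -0.36762288  0.00850599]
to [0.482, 0.084, 0.25] -40 shift [-0.2678 -0.3649 -0.2415] turn [0. 0. 0.]
```

```bash
python3 -m pendant '[[0,0,-0.03,0,0,0,-1],[0,0,-0.08,0,0,0,-1],[0,0,-0.14,0,0,0,-1],[-0.01,-0.01,-0.20,0,0,0,-1],[-0.268,-0.365,-0.241,0,0,0,-1],[-0.268,-0.365,-0.241,0,0,0,-1],[-0.268,-0.365,-0.241,0,0,0,-1],[-0.268,-0.365,-0.241,0,0,0,-1],[-0.268,-0.365,-0.241,0,0,0,-1],[-0.268,-0.365,-0.241,0,0,0,-1],[-0.268,-0.365,-0.241,0,0,0,-1],[-0.268,-0.365,-0.241,0,0,0,-1]]'
python3 -m pendant '[[0,0,0,0,0,0,-1],[0,0,0,0,0,0,-1],[0,0,0,0,0,0,-1]]'
python3 - <<'E'
from h import *
print(ctrl.get_obs()["tool_pos"]);go([.482,.084,.139],-40)
s=cam("wrist"); cv2.imwrite("pics/e.png",s["image"]); print(proj(s,[.4866,.0553,.130]))
E
```

```text
clock: 6.62
tool_pos: [0.4816, 0.088, 0.2491]
orientation: [-180.0, 0.1, -39.7]
force: [-0.4, -0.5, -5.1]
opening: 0.0393
clock: 7.0
tool_pos: [0.4817, 0.0831, 0.2494]
orientation: [180.0, 0.0, -40.1]
force: [0.2, 0.8, -4.6]
opening: 0.0394
[0.4817295  0.08308031 0.24935565]
to [0.482, 0.084, 0.139] -40 shift [-0.0004 -0.0009  0.1104] turn [ 0.     0.    -0.001]
[303.23221178 168.69731923]
```

View pics/e.png

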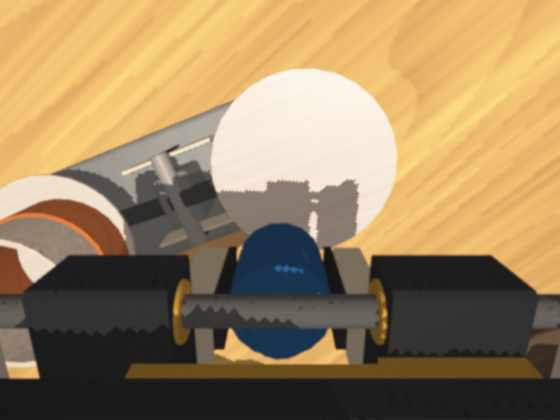

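```bash
python3 - <<'E'
from h import *
s=cam("wrist"); t=np.linspace(0,2*np.pi,721)
for c in [(.4866,.0553),(.4896,.0523),(.4886,.0543)]:
    q=np.array([proj(s,[c[0]+.07*np.cos(a),c[1]+.07*np.sin(a),.13]) for a in t]); print(c,q.min(0),q.max(0))
E
```

```text
(0.4866, 0.0553) [210.49954774  70.42571921] [396.65755206 253.70416   ]
(0.4896, 0.0523) [210.68612557  64.00389256] [397.66216861 248.89413553]
(0.4886, 0.0543) [209.64835967  67.12965136] [396.22416222 251.23478262]
```

```bash
python3 -m pendant '[[0,0,0.04,0,0,0,-1],[0,0,0.075,0,0,0,-1],[0,0,0.095,0,0,0,-1],[0,0,0.104,0,0,0,-1],[0,0,0.108,0,0,0,-1],[0,0,0.110,0,0,0,-1],[0,0,0.111,0,0,0,-1],[0,0,0.111,0,0,0,-1],[0,0,0.111,0,0,0,-1]]'
python3 - <<'E'
from h import *
s=cam("scene"); crop(s,370,170,90,60,4,"pics/f.png"); print(ctrl.get_obs()["tool_pos"])
E
```

```text
clock: 8.22
tool_pos: [0.482, 0.0844, 0.1389]
orientation: [-180.0, -0.0, -40.0]
force: [-0.6, 0.5, -5.3]
opening: 0.0392
[0.48204752 0.08434147 0.13882512]
```

View pics/f.png

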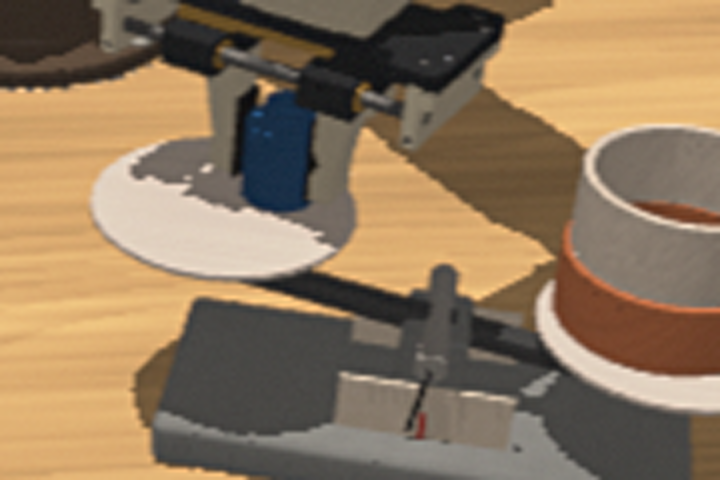

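```bash
python3 -m pendant '[[0,0,0.001,0,0,0,-1],[0,0,0.001,0,0,0,-1],[0,0,0.001,0,0,0,-1]]'; python3 -m pendant '[[0,0,0.001,0,0,0,-1],[0,0,0.001,0,0,0,-1],[0,0,0.001,0,0,0,-1]]'
```

```text
clock: 8.65
tool_pos: [0.482, 0.0843, 0.1379]
orientation: [-180.0, -0.0, -40.0]
force: [-2.3, -0.9, 1.7]
opening: 0.0393
clock: 9.02
tool_pos: [0.482, 0.0841, 0.1366]
orientation: [180.0, -0.0, -40.0]
force: [-1.1, -2.0, 1.4]
opening: 0.039
```

```bash
python3 -m pendant '[[0,0,-0.001,0,0,0,-1],[0,0,-0.001,0,0,0,-1],[0,0,-0.001,0,0,0,0.3],[0,0,-0.001,0,0,0,0.6],[0,0,-0.001,0,0,0,1],[0,0,-0.001,0,0,0,1],[0,0,-0.001,0,0,0,1]]'
python3 - <<'E'
from h import *
s=cam("scene"); crop(s,370,170,90,60,4,"pics/g.png"); print(ctrl.get_obs()["tool_pos"]); go([.50,.0,.25],-80);go([.586,-.3015,.16],-80)
E
```

```text
clock: 9.9
tool_pos: [0.4819, 0.0843, 0.1376]
orientation: [-180.0, -0.0, -40.0]
force: [-0.8, 1.2, -0.3]
opening: 0.0832
[0.48191604 0.08430986 0.13754359]
to [0.5, 0.0, 0.25] -80 shift [ 0.068   0.053  -0.1125] turn [-0.     0.     0.698]
to [0.586, -0.3015, 0.16] -80 shift [ 0.3277  0.2287 -0.0225] turn [-0.     0.     0.698]
```

View pics/g.png

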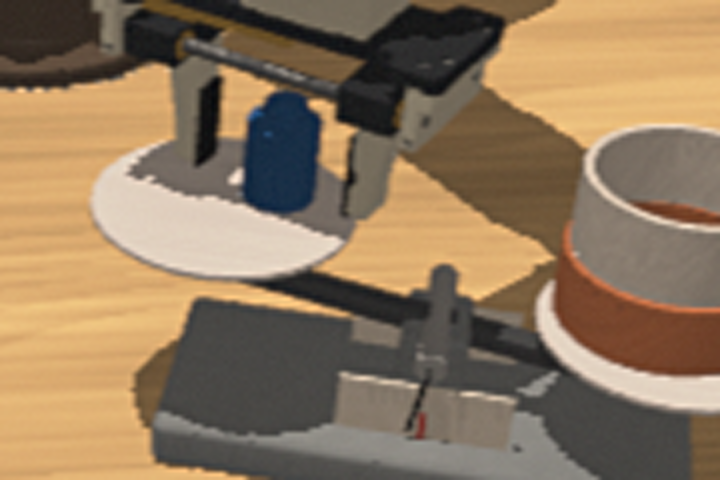

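The blue weight stands free on the pan, and the beam is still at its stop. I'm lifting and going to the yellow weight, with a height of 0.2 m for a look.

```bash
python3 -m pendant '[[0,0,-0.03,0,0,0,1],[0,0,-0.08,0,0,0,1],[0,0,-0.12,0,0,0,1],[0.328,0.229,-0.12,0,0,0.698,1],[0.328,0.229,-0.12,0,0,0.698,1],[0.328,0.229,-0.12,0,0,0.698,1],[0.328,0.229,-0.12,0,0,0.698,1],[0.328,0.229,-0.12,0,0,0.698,1],[0.328,0.229,-0.06,0,0,0.698,1],[0.328,0.229,-0.06,0,0,0.698,1],[0.328,0.229,-0.06,0,0,0.698,1],[0.328,0.229,-0.06,0,0,0.698,1]]'
python3 -m pendant '[[0,0,0,0,0,0,1],[0,0,0,0,0,0,1]]'
python3 - <<'E'
from h import *
s=cam("wrist"); cv2.imwrite("pics/i.png",s["image"]); print(ctrl.get_obs()["tool_pos"],proj(s,[.586,-.3015,.034]))
crop(s,280,180,50,40,7,"pics/i2.png")
E
```

```text
clock: 11.45
tool_pos: [0.5861, -0.302, 0.1976]
orientation: [180.0, -0.0, -80.0]
force: [0.9, -0.0, -0.2]
opening: 0.0879
clock: 11.7
tool_pos: [0.5866, -0.3011, 0.1988]
orientation: [-179.9, -0.0, -79.9]
force: [-0.1, 0.9, 1.2]
opening: 0.0878
[ 0.58650251 -0.30122615  0.19868461] [281.47194407 181.61910831]
```

View pics/i.png

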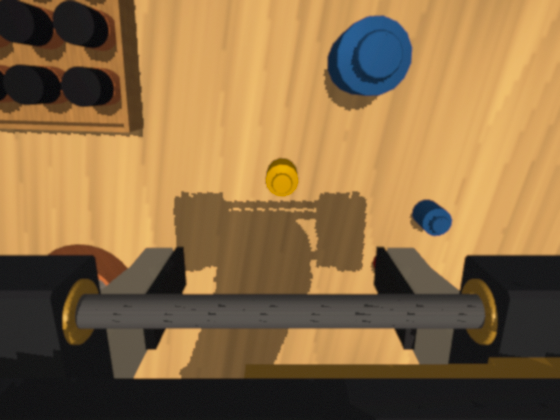

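View pics/i2.png

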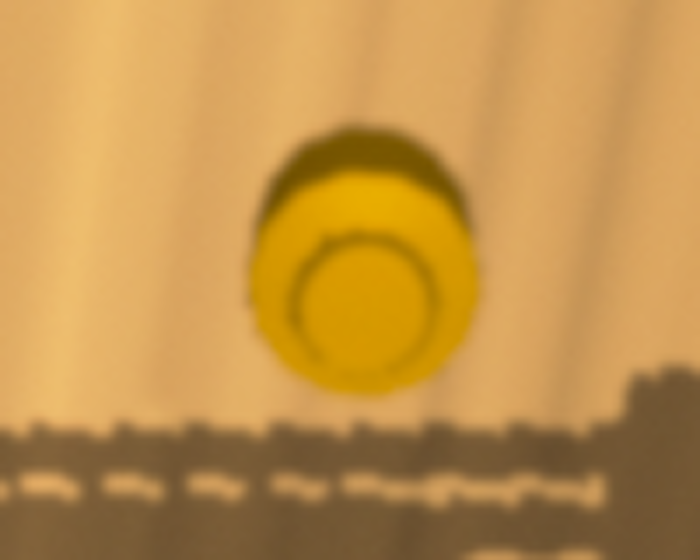

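```bash
python3 - <<'E'
from h import *
s=cam("top"); c=cam("scene")
crop(s,410,90,50,40,7,"pics/j1.png"); crop(c,125,310,50,40,7,"pics/j2.png")
s=cam("wrist"); P=at(s,230+364/7-.4,140+282/7-.4,.034); print(P)
go([P[0],P[1],.008],-80)
E
```

```text
[ 0.58580345 -0.30349611  0.034     ]
to [np.float64(0.5858034460300968), np.float64(-0.3034961057872049), 0.008] -80 shift [0.0018 0.0009 0.1901] turn [-0.001 -0.     0.001]
```

View pics/j1.png

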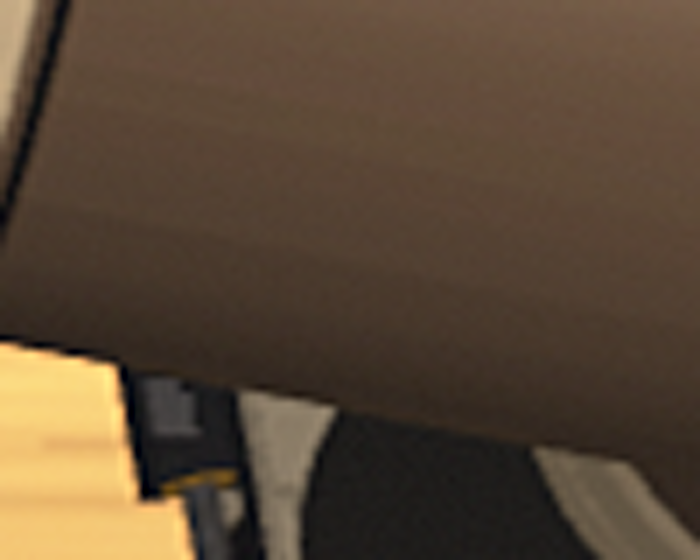

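View pics/j2.png

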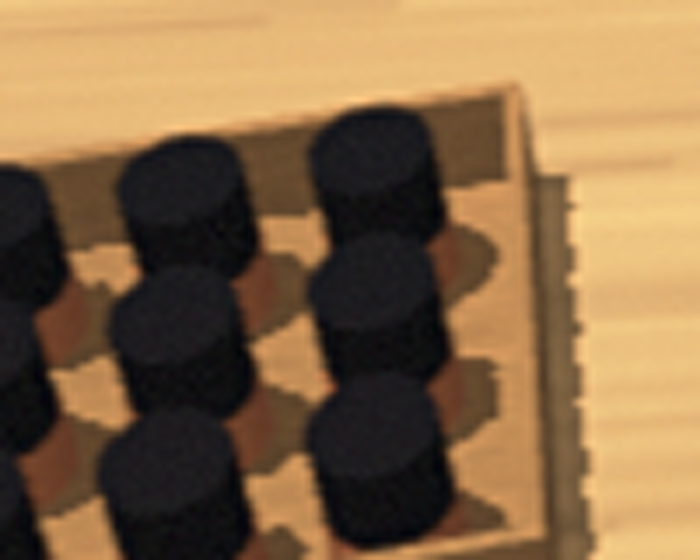

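```bash
python3 - <<'E'
from h import *
s=cam("top"); c=cam("scene")
for a,b in [((402,88),(128.5,290.7)),((383,111),(148.5,281.7))]:
    d1,d2=ray(s,*a),ray(c,*b); t=np.linalg.lstsq(np.c_[d1,-d2],c["p"]-s["p"],rcond=None)[0]
    print(s["p"]+t[0]*d1,c["p"]+t[1]*d2)
E
```

```text
[ 0.75669839 -0.34850596  0.04675388] [ 0.75673403 -0.35009147  0.04719658]
[ 0.71579201 -0.31549963  0.02491319] [ 0.71593539 -0.32300328  0.02666713]
```

```bash
python3 -m pendant '[[0.001,0.001,0.06,0,0,0,1],[0.001,0.001,0.12,0,0,0,1],[0.001,0.001,0.16,0,0,0,1],[0.001,0.001,0.18,0,0,0,1],[0.001,0.001,0.19,0,0,0,1],[0.001,0.001,0.19,0,0,0,1],[0.001,0.001,0.19,0,0,0,0.2],[0.001,0.001,0.19,0,0,0,-1],[0.001,0.001,0.19,0,0,0,-1],[0.001,0.001,0.19,0,0,0,-1],[0.001,0.001,0.19,0,0,0,-1],[0.001,0.001,0.19,0,0,0,-1]]'
python3 -m pendant '[[0,0,0,0,0,0,-1],[0,0,0,0,0,0,-1],[0,0,0,0,0,0,-1]]'
python3 - <<'E'
from h import *
s=cam("wrist"); cv2.imwrite("pics/k.png",s["image"]); print(ctrl.get_obs()["tool_pos"])
go([.493,.02,.25],-80)
E
```

```text
clock: 13.5
tool_pos: [0.5853, -0.3031, 0.0075]
orientation: [180.0, 0.0, -80.0]
force: [0.2, -0.8, 0.5]
opening: 0.0329
clock: 13.88
tool_pos: [0.5853, -0.3031, 0.0075]
orientation: [180.0, -0.0, -80.0]
force: [0.1, -0.3, 0.6]
opening: 0.029
[ 0.58532713 -0.30312103  0.00755442]
to [0.493, 0.02, 0.25] -80 shift [-0.3343  0.0347 -0.2425] turn [-0. -0.  0.]
```

View pics/k.png

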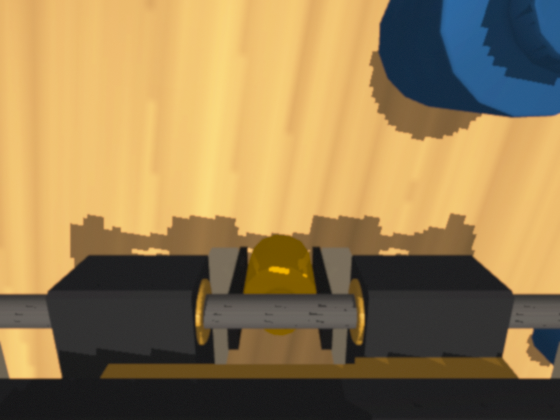

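The yellow weight is gripped at (280,280), with a 29 mm opening. I'm lifting it and carrying it to the pan.

```bash
python3 -m pendant '[[0,0,-0.03,0,0,0,-1],[0,0,-0.08,0,0,0,-1],[0,0,-0.14,0,0,0,-1],[-0.01,0,-0.20,0,0,0,-1],[-0.06,0,-0.242,0,0,0,-1],[-0.334,0.035,-0.242,0,0,0,-1],[-0.334,0.035,-0.242,0,0,0,-1],[-0.334,0.035,-0.242,0,0,0,-1],[-0.334,0.035,-0.242,0,0,0,-1],[-0.334,0.035,-0.242,0,0,0,-1],[-0.334,0.035,-0.242,0,0,0,-1],[-0.334,0.035,-0.242,0,0,0,-1]]'
python3 -m pendant '[[0,0,0,0,0,0,-1],[0,0,0,0,0,0,-1],[0,0,0,0,0,0,-1]]'
python3 - <<'E'
from h import *
s=cam("wrist"); cv2.imwrite("pics/l.png",s["image"]); print(ctrl.get_obs()["tool_pos"])
s=cam("scene"); crop(s,370,170,90,60,4,"pics/l2.png")
go([.493,.02,.1385],-80)
E
```

```text
clock: 15.42
tool_pos: [0.4925, 0.0195, 0.2494]
orientation: [180.0, -0.0, -79.9]
force: [-0.5, -1.0, -2.0]
opening: 0.0296
clock: 15.8
tool_pos: [0.4928, 0.0192, 0.2494]
orientation: [180.0, -0.0, -80.0]
force: [-0.4, 0.2, -1.6]
opening: 0.0295
[0.49272852 0.01926686 0.24944344]
to [0.493, 0.02, 0.1385] -80 shift [-0.0006 -0.0004  0.111 ] turn [ 0. -0. -0.]
```

View pics/l.png

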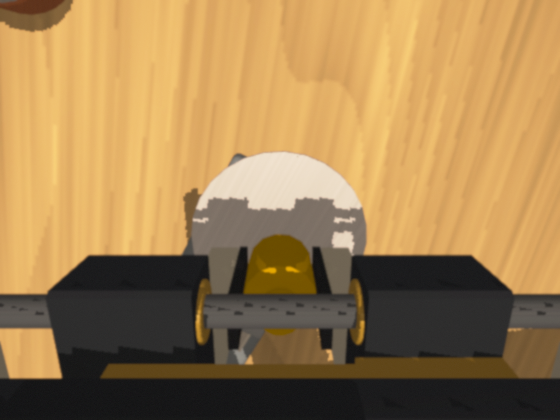

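View pics/l2.png

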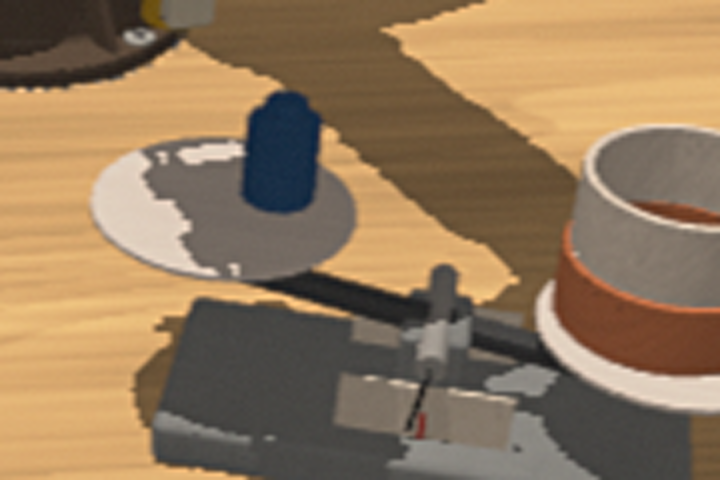

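```bash
python3 - <<'E'
from h import *
s=cam("wrist"); t=np.linspace(0,2*np.pi,361)
q=np.array([proj(s,[.4866+.07*np.cos(a),.0553+.07*np.sin(a),.13]) for a in t]); print(q.min(0),q.max(0))
print(proj(s,[.493,.02,.13]))
E
python3 -m pendant '[[0,0,0.04,0,0,0,-1],[0,0,0.075,0,0,0,-1],[0,0,0.095,0,0,0,-1],[0,0,0.103,0,0,0,-1],[0,0,0.107,0,0,0,-1],[0,0,0.109,0,0,0,-1],[0,0,0.109,0,0,0,-1]]'
```

```text
[192.38779365 152.67746699] [368.02703135 315.87070994]
[280.01567956 196.68874898]
clock: 16.82
tool_pos: [0.493, 0.0198, 0.1411]
orientation: [-179.9, 0.0, -80.0]
force: [-0.6, 0.4, -2.1]
opening: 0.029
```

```bash
python3 -m pendant '[[0,0,0.002,0,0,0,-1],[0,0,0.003,0,0,0,-1],[0,0,0.004,0,0,0,-1],[0,0,0.005,0,0,0,-1],[0,0,0.006,0,0,0,-1],[0,0,0.006,0,0,0,-1]]'
python3 - <<'E'
from h import *
s=cam("scene"); crop(s,370,170,90,60,4,"pics/m.png")
E
```

```text
clock: 17.58
tool_pos: [0.4927, 0.0196, 0.1345]
orientation: [180.0, -0.0, -80.0]
force: [-0.5, -0.1, -0.3]
opening: 0.0291
```

View pics/m.png

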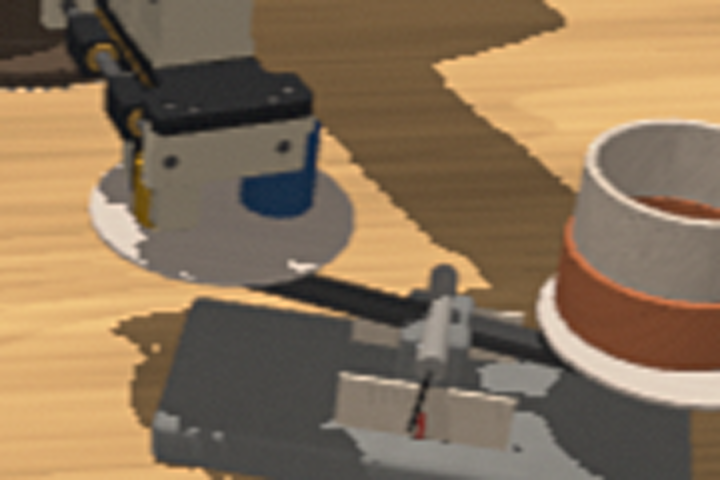

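```bash
python3 -m pendant '[[0,0,0.002,0,0,0,-1],[0,0,0.004,0,0,0,-1],[0,0,0.006,0,0,0,-1],[0,0,0.008,0,0,0,-1],[0,0,0.010,0,0,0,-1],[0,0,0.012,0,0,0,-1],[0,0,0.014,0,0,0,-1],[0,0,0.0155,0,0,0,-1],[0,0,0.0165,0,0,0,-1],[0,0,0.0165,0,0,0,-1],[0,0,0.0165,0,0,0,-1],[0,0,0.0165,0,0,0,-1]]'
python3 - <<'E'
from h import *
s=cam("scene"); crop(s,370,170,90,60,4,"pics/n.png")
E
```

```text
clock: 19.12
tool_pos: [0.4927, 0.0197, 0.1181]
orientation: [180.0, -0.0, -80.0]
force: [-0.1, -1.3, -0.3]
opening: 0.0292
```

View pics/n.png

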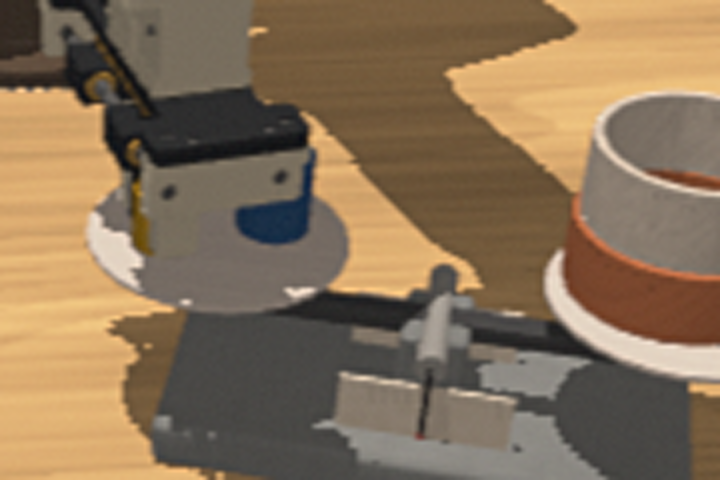

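The pointer is on its mark, so the beam is level. I'm opening the gripper.

```bash
python3 -m pendant '[[0,0,0,0,0,0,-0.2],[0,0,0,0,0,0,0.2],[0,0,0,0,0,0,0.5],[0,0,0,0,0,0,1],[0,0,0,0,0,0,1],[0,0,0,0,0,0,1],[0,0,0,0,0,0,1]]'
python3 - <<'E'
from h import *
s=cam("wrist"); cv2.imwrite("pics/o.png",s["image"])
E
```

```text
clock: 20.05
tool_pos: [0.4926, 0.0197, 0.118]
orientation: [180.0, 0.0, -80.0]
force: [-0.1, 0.6, -0.3]
opening: 0.0862
```

View pics/o.png

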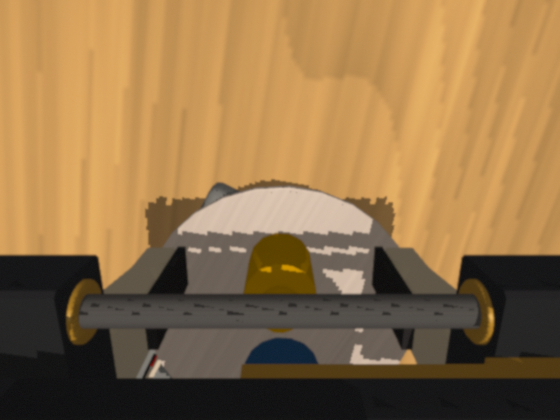

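The yellow weight stands upright and free between the open fingers at (280,280). I'm withdrawing straight up, then waiting.

```bash
python3 -m pendant '[[0,0,-0.02,0,0,0,1],[0,0,-0.05,0,0,0,1],[0,0,-0.1,0,0,0,1],[0,0,-0.15,0,0,0,1],[0.06,0,-0.17,0,0,0,1],[0.12,0,-0.17,0,0,0,1],[0.18,0,-0.17,0,0,0,1],[0.2,0,-0.17,0,0,0,1],[0.2,0,-0.17,0,0,0,1],[0.2,0,-0.17,0,0,0,1],[0.2,0,-0.17,0,0,0,1],[0.2,0,-0.17,0,0,0,1]]'
python3 -m pendant '[[0,0,0,0,0,0,1],[0,0,0,0,0,0,1],[0,0,0,0,0,0,1],[0,0,0,0,0,0,1],[0,0,0,0,0,0,1],[0,0,0,0,0,0,1],[0,0,0,0,0,0,1],[0,0,0,0,0,0,1],[0,0,0,0,0,0,1],[0,0,0,0,0,0,1],[0,0,0,0,0,0,1],[0,0,0,0,0,0,1]]'
python3 - <<'E'
from h import *
s=cam("scene"); cv2.imwrite("pics/p0.png",s["image"]); crop(s,370,170,90,60,4,"pics/p.png")
E
```

```text
clock: 21.6
tool_pos: [0.5275, -0.1764, 0.2883]
orientation: [-180.0, 0.0, -79.9]
force: [1.0, 1.3, 0.4]
opening: 0.0876
clock: 23.1
tool_pos: [0.5275, -0.1773, 0.2881]
orientation: [-180.0, -0.0, -80.0]
force: [-0.6, -0.3, 0.2]
opening: 0.0879
```

View pics/p.png

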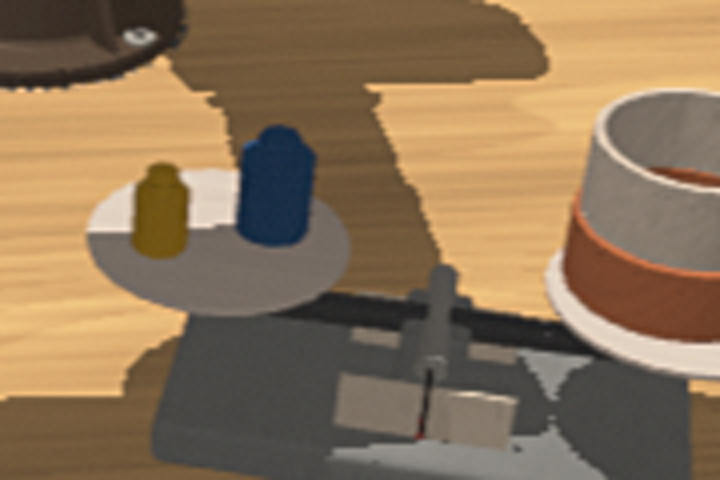

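View pics/p0.png

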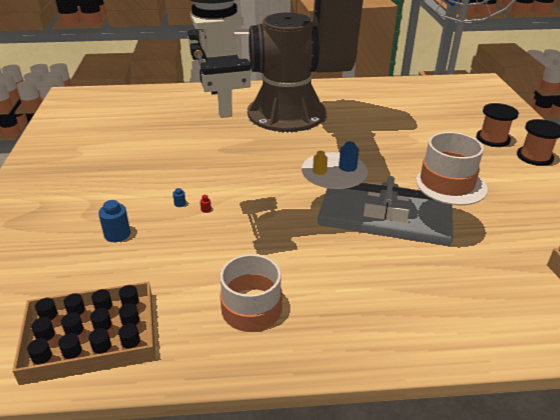

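Both weights stand upright on the pan, the pointer is on the red mark, and the arm is clear. I'm handing the job in.

```bash
python3 - <<'E'
from plant import ctrl
print(ctrl.close_job())
E
```

```text
the job is handed in; nothing more can be done
None
```

The coil checks out at about 700 g. With the blue 500 g and yellow 200 g weights on the empty pan, the beam is level.

- **Blue weight:** I chose the 40 mm one of three sizes (measured about 39 mm, jaws closed at 39 mm). I stood it on the pan first; the beam stayed at its stop, as expected.
- **Yellow weight:** I set it down next, followed the pan down to level while still holding it, then let go.
- **Last check:** In the scene picture at about 23 s, some 2.5–3 s after release, both weights stood upright and well inside the pan edge. The balance pointer was on its red mark. The arm was clear, with the gripper about 0.2 m to the side and 0.29 m up, and the red weight and look-alikes had not been moved.
- **Disagreements:** Camera and touch readings agreed to about 2–3 mm. My first rough reading of the pan from the scene picture was about 10 mm off in x; the top and wrist pictures agreed with each other, so I used those. No check failed.

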